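Clamp the rack stand's sliding leg at its length mark

ROBOT

A 6-joint arm with a two-finger parallel gripper is mounted at the origin on the work surface. World frame = base frame: x ahead of the robot, y to its left, z up, the work surface at z = 0. Lengths are in m, angles in rad, forces in N, time in s.
With the tool pointing down it reaches from about 0.3 to 0.775 m from the base axis. Payload 14.6 kg.
Tool frame: the origin (TCP) lies on the centre line of the jaws, within the pads' length; the fingertips stand 14 mm ahead of it and the grasp point (between the pads) lies 5 mm behind it; x points along the fingers, y is the direction in which the jaws open and shut, and the axes are right-handed (so a half turn about x gives the same grasp; the last joint's range is limited). The gripper opens to 94 mm and grips with 3 to 60 N. Pads are 16 mm wide; open, the fingers measure 119 mm over their backs; the gripper's body (75 mm by 177 mm) begins 78 mm behind the grasp point.
Start: joints at [-1.227, 0.3, 1.521, -0, 1.321, -0.067], TCP at [0.22, -0.504, 0.219] pointing down, gripper open.
Joint ranges: [-3.03, 3.03], [-0.79, 2.21], [0.23, 2.52], [-1.04, 4.18], [0, 3.07], [-2.55, 2.55]. Speed limits (rad/s): [2.22, 2.22, 2.57, 3.14, 3.14, 3.14].

INTERFACE

Orientations are given as [roll, pitch, yaw] about the fixed x, y, z axes, in that order (R = Rz(yaw) Ry(pitch) Rx(roll)).
In Python, from station import * gives the robot as it stands. The module is installed in compiled form; this text tells all that it offers.
- The arm moves only by the shell command python3 -m handwheel 'ROWS' [FORCE]. ROWS is JSON, a list of rows, each a list of 3 entries, a list of its own where there are three numbers: the shift along the tool's x, y, z in mm, then the turn about the tool's x in rad, then the gripper command: -1 is fully open, 1 is shut, values between are in proportion. In form: [[[dx, dy, dz], spin, gripper], ...]. A call has exactly 5 rows; each row is the pose to reach, as a shift and turn from the pose measured when the call began, along the tool's axes at that moment; what a row does not reach only later rows make up. A row lasts 1/10 s, in which the tool goes at most 50 mm and 8.59 degrees, less where a joint would pass 70% of its speed; a pose out of reach is approached as far as the arm can. A call with a gripper value outside its range is refused whole. The fingers move at their own pace and stop on an object; FORCE is the grip in N (left out, the last holds). Time passes only in rows, so rows that repeat a pose let the fingers close, or fill a call up. It gives the time, the measured TCP pose, the force and the opening at its end, in the units of the state.
- get_obs(): the state, without advancing time (a new reading comes with each control period).
- camera(name): name is "scene" or "side" or "wrist"; returns (picture, depth): 480x640x3 uint8, blue, green, red; 480x640 float32, m along the optical axis (not along the pixel's ray), 0 where there is no reading.
- camera_info(name): a dict with "fx", "fy", "cx", "cy" (pixels), "extrinsics" (4x4, takes a point from camera to world coordinates). Camera axes: x right, y down, z forward; pixel columns grow to the right and rows downward; lengths in m; the calibration is good to about 2 mm. The wrist camera is an equidistant fisheye: a pixel r from the principal point sees the ray r / f radians off the axis. A picture is of the moment at which its call begins: read the wrist's pose just before it. camera_info takes no time and is no camera call; for the wrist camera it gives the pose at the moment of the call.
- hand_in(): hands the job in, once; it reports no verdict.
The state is a dict: "time_s": time; "qpos": joint angles; "joint_vel": joint speeds; "tau": joint torques, N m; "ee_pos": TCP position; "eef_rot": TCP orientation; "force": force on the tool from outside, world axes, zero at the start; "moment": the same for the moment, N m; "grip_width": finger opening in m.
Only numpy, scipy, OpenCV 4.12 (cv2) and the standard library are available. Lean on these libraries where they do the work, as an engineer would, in place of code of your own. Each camera call takes 0.05 s, during which the arm holds its last target. There are 200 camera calls.

TASK

Push the tube-rack stand's spring-loaded sliding leg out until its cross foot is in line with the upright length-mark fin beside it and, holding the leg there so that it does not slip from the mark, squeeze the open cam lever fully shut, flat along the leg. Finish while still holding: keep the leg and the shut lever pinched together at the mark and do not let go. Leave the jar, the tip box and the beaker where they stand.

Things in the scene. Friction and masses are not known exactly. Their poses are not given: they have to be found in the camera images.
- stand: Fixed tube-rack stand: white base plate 150 x 240 mm, two clear racks of capped tubes (tops 59 mm up) and between them an aluminium channel 30 mm wide, 59 mm high, in which the leg slides. Origin on the bench under the channel's mouth. +x points out of the mouth, the leg's outward travel; z up. A 4 mm high, 22 mm wide rule lies on the bench along x, centred at y = -85 mm.
- leg (a joint): How far the leg is slid out of the channel, m: 0 fully home (its start), end stop at 0.125. A return spring pulls it home with about 2.5 N at 0 and 4.5 N at 0.1 m, plus about 0.5 N friction. The spring acts even when the lever is shut, so the leg slides back if it is not held.
- bar (a point): The leg's bar: bright steel, 16 mm wide (y), 24 mm high (28 to 52 mm above the bench, bare bench below), from the channel mouth to the cross foot. This point is its centre, moving with it, 16 mm nearer the channel than the foot's centre; x along the outward travel, y to the lever's side. A finger beside the bar here can push the foot's inner face outwards.
- foot (a point): Centre of the cross foot at the leg's outer end, 40 mm above the bench; x along the outward travel. The foot is an upright steel plate 10 mm thick (x), 100 mm wide (y, 50 mm to each side of the bar), from 4 to 60 mm above the bench. Its inner face is 5 mm nearer the channel than this point. With joint leg at 0 this point is 90 mm from the channel mouth.
- lever (a joint): Angle of the cam lever, rad: 0 is shut (flat along the bar), positive is swung open to the +y side, at most 0.6; it starts between 0.35 and 0.5 and stays where it is left (friction about 0.06 N m). Shut, bar and lever together are 24 mm wide: from 8 mm on the -y side to 16 mm on the +y side of the bar's centre line.
- lever_tip (a point): Free end of the black cam lever, on its centre line, 40 mm above the bench. The lever rides on the leg; 47 mm from pivot to tip, 8 mm thick, 22 mm high. Its upright pivot is 64 mm nearer the channel than the foot's centre, 12 mm to the +y side of the bar's centre line. Shut, the tip is 12 mm short of the foot's inner face; open, its outer side stands up to 39 mm from the bar's centre line.
- mark: Length mark: small fixed aluminium clip over the rule with an upright fin 3 mm thick (x), 24 mm wide, top 52 mm above the bench, on the leg's -y side, its near edge 73 mm from the bar's centre line. Origin on the bench under the fin; axes parallel to the stand's. The leg is at the mark when the foot's centre and the fin have the same x.
- reagent: Bystander: amber jar, 44 mm across, 75 mm high. Origin under its centre.
- tipbox: Bystander: white tip box with clear lid, 77 x 57 x 53 mm. Origin under its centre.
- beaker: Bystander: small clear beaker, 50 mm across, 65 mm high. Origin under its centre.
There are look-alikes about, which are no part of the job. Of the things like the mark, leave any that is green; of the rest the larger one is meant.

How it is judged:
By the outcome, as a careful person would: the job done as asked, in the order asked, and still so for the second after the job is handed in, while the arm keeps its last pose, push and grip.
It also fails if it takes over 35 s, if anything falls off the work surface, if the arm or the gripper's body presses on something with over 40 N, if the wrist force passes 120 N, or if a joint passes its speed limit or range.

## Working session

There is one attempt and no reset: what is moved stays moved. The work goes in short steps, Python scripts to look and compute and a shell command to move; the robot and the scene stay as the last step left them, time stands still between calls to the robot, and variables do not carry over. Pictures are saved under pics/ and viewed, about 8 in all and at most 12, crops included, and the job is handed in when it is done.

```bash
mkdir -p pics
cat > h.py <<'E'
from station import *
import numpy as np, cv2
def pts(name):
    i=camera_info(name); im,d=camera(name)
    v,u=np.mgrid[:480,:640]
    c=np.stack([(u-i['cx'])/i['fx']*d,(v-i['cy'])/i['fy']*d,d,np.ones_like(d)],-1)
    P=(c@np.array(i['extrinsics']).T)[...,:3]; P[d==0]=np.nan
    return im,P
E
python3 - <<'E'
from h import *
for n in ("scene","side"):
    im,P=pts(n); cv2.imwrite(f"pics/{n}0.png",im); np.save(f"pics/{n}0.npy",P)
    print(n,np.round(camera_info(n)['extrinsics'],3).tolist(),camera_info(n)['fx'])
o=get_obs(); print(o)
E
```

```text
scene [[-0.011, 0.607, -0.795, 1.261], [1.0, 0.005, -0.01, 0.028], [-0.002, -0.795, -0.607, 0.578], [0.0, 0.0, 0.0, 1.0]] 529.3352745566978
side [[-0.937, -0.189, 0.294, 0.263], [-0.35, 0.527, -0.775, 0.849], [-0.009, -0.829, -0.559, 0.635], [0.0, 0.0, 0.0, 1.0]] 547.9578633095089
{'time_s': 0.1, 'qpos': array([-1.22656454e+00,  3.00399238e-01,  1.52148343e+00,  1.82258587e-05,
        1.32065595e+00, -6.65945820e-02]), 'joint_vel': array([-0.00055199, -0.00204405, -0.00160783, -0.00058669, -0.00071308,
        0.00020008]), 'tau': array([ 1.86873745e-03, -5.32643616e+01, -3.53283978e+01,  7.09460699e-02,
        2.34522752e-02, -6.15678891e-05]), 'ee_pos': array([ 0.21958997, -0.50404881,  0.21896704]), 'eef_rot': array([-1.65605168,  1.5698502 ,  1.89636282]), 'force': array([-0.32206971, -1.04004099, -0.81845562]), 'moment': array([-0.01058401, -0.03555494,  0.01332094]), 'grip_width': 0.09448640303462878}
```

View pics/scene0.png

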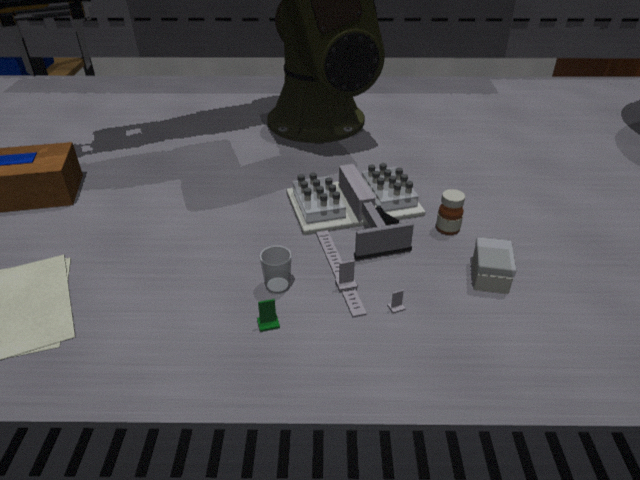

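View pics/side0.png

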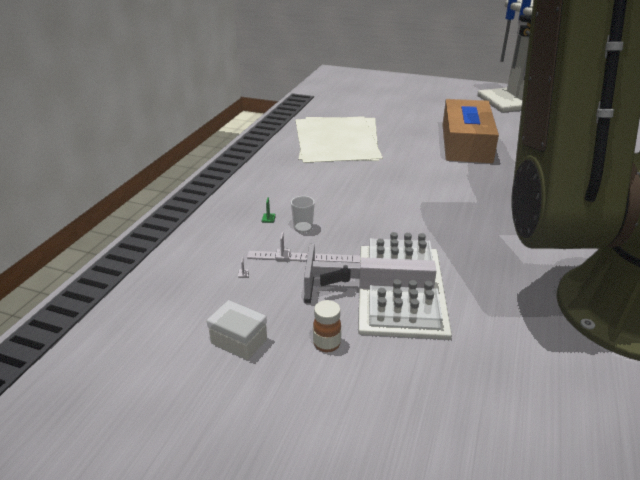

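The scene view shows the stand with its channel at (355,190), the foot plate at (385,240), and the open black lever at (388,215). The grey fin on the rule at (346,272) is the mark. The smaller grey clip (397,300) and the green one (267,315) are look-alikes. The jar is at (450,212), the tip box at (494,265) and the beaker at (277,268). The side view agrees: foot (309,272), lever (335,275), mark (283,247).

Run:
```python
from h import *
S=np.load('pics/scene0.npy');D=np.load('pics/side0.npy')
def reg(P,u0,u1,v0,v1,z0,z1):
    Q=P[v0:v1,u0:u1].reshape(-1,3); return Q[(Q[:,2]>z0)&(Q[:,2]<z1)]
def rect(n,Q):
    r=cv2.minAreaRect(Q[:,:2].astype(np.float32)*1000); print(n,len(Q),np.round(Q.mean(0)*1000,1),np.round(np.percentile(Q[:,2],[2,98])*1000,1),np.round(r[0],1),np.round(r[1],1),round(r[2],1))
for n,Q in dict(
 foot_s=reg(S,350,416,215,262,.02,.07), foot_s_top=reg(S,350,416,215,262,.054,.07), foot_d_top=reg(D,300,318,240,303,.052,.07), chan_s=reg(S,336,378,165,202,.054,.066),chan_d=reg(D,358,436,255,285,.054,.066),
 mark_s=reg(S,334,358,258,285,.02,.06),mark_d=reg(D,274,292,230,257,.02,.06),
 jar=reg(S,435,468,188,240,.06,.09),jar_d=reg(D,310,345,300,352,.06,.09),box=reg(S,470,520,235,295,.045,.07),beak=reg(S,258,296,245,295,.04,.08),
 bar_s=reg(S,355,385,195,235,.045,.056),bar_d=reg(D,314,360,255,285,.045,.056)).items():
    if len(Q)>3: rect(n,Q)
im=cv2.imread('pics/side0.png'); b=(im.max(2)<45); b[:, :315]=0;b[:,352:]=0;b[:255]=0;b[295:]=0
Q=D[b];Q=Q[(Q[:,2]>.02)&(Q[:,2]<.07)];rect('lever_d',Q)
top=Q[Q[:,2]>.046];rect('lever_top',top)
im=cv2.imread('pics/scene0.png'); b=(im.max(2)<45); b[:, :370]=0;b[:,402:]=0;b[:200]=0;b[228:]=0
Q=S[b];Q=Q[(Q[:,2]>.02)&(Q[:,2]<.07)];rect('lever_s',Q)
# rule direction: bright z~4mm
a=cv2.imread('pics/scene0.png')[215:265,335:420]
cv2.imwrite('pics/crop.png',np.vstack([cv2.resize(cv2.imread('pics/scene0.png')[160:300,310:430],None,fx=4,fy=4,interpolation=2)]))
```

```text
foot_s 1599 [540.7 121.6  43.9] [21.2 61.1] [545.3 122.2] [ 98.  172.3] 83.6
foot_s_top 356 [548.  122.5  58.6] [54.1 61.9] [527.3 118.1] [ 53.8 100.1] 16.8
foot_d_top 246 [542.7 129.2  58.6] [52.4 61.9] [540.7 123. ] [ 19.7 102. ] 15.4
chan_s 724 [400.4  84.3  58.9] [55.2 61.3] [396.9  84.5] [ 75.2 137.4] 85.8
chan_d 1053 [392.3  88.2  58.4] [54.4 61. ] [392.5 100.9] [133.7  74. ] 16.4
mark_s 260 [628.6  58.2  37.6] [20.8 53.1] [628.7  58.6] [ 7.3 24.5] 8.4
mark_d 61 [625.4  61.4  40. ] [21.1 54.8] [626.9  57.9] [ 3.4 27.2] 15.5
jar 367 [475.6 248.   71.9] [60.9 76.8] [470.8 249.4] [38.9 39.3] 89.0
jar_d 521 [467.  254.9  72.3] [61.1 76.5] [468.5 251. ] [38.4 41.4] 19.7
box 1228 [609.3 292.5  52.5] [46.4 55. ] [603.4 294.5] [57.3 81. ] 80.1
beak 778 [628.9 -51.9  54.9] [40.8 66.5] [628.7 -51.7] [49.3 48.7] 17.6
bar_s 434 [494.1 107.9  51.7] [45.6 55.8] [500.1 102.7] [ 50.8 119.9] 88.6
bar_d 522 [497.7 119.8  50.4] [45.3 54.4] [496.8 113.6] [79.3 45.1] 34.7
lever_d 189 [493.6 135.4  41.3] [32.1 50.1] [493.1 134.8] [51.7  7.5] 34.0
lever_top 41 [491.8 134.2  48.2] [46.  51.2] [493.  134.5] [48.9  6. ] 33.9
lever_s 167 [500.1 130.   48.5] [37.6 57.8] [500.2 123.6] [47.4 40.8] 19.2
```

View pics/crop.png

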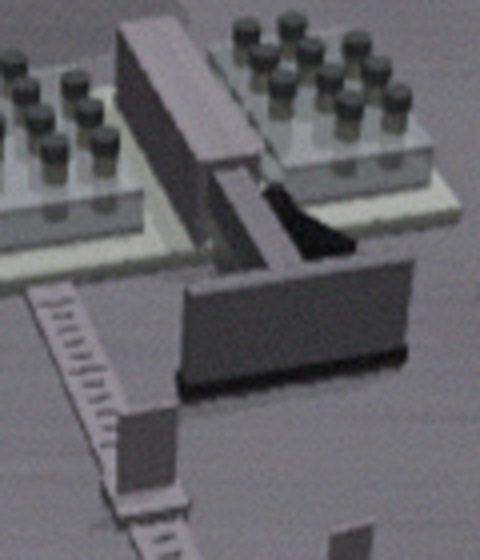

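The crop confirms the picture: grey foot, black lever open on the +y side, and the fin with its clip on the rule. Next I fit the stand's yaw and work out the move.

```bash
cat >> h.py <<'E'
from scipy.spatial.transform import Rotation as Ro
def reg(P,u0,u1,v0,v1,z0,z1):
    Q=P[v0:v1,u0:u1].reshape(-1,3); return Q[(Q[:,2]>z0)&(Q[:,2]<z1)]
def line(Q):
    vx,vy,x,y=cv2.fitLine(Q[:,:2].astype(np.float32)*1000,cv2.DIST_HUBER,0,.01,.01).ravel()
    return np.degrees(np.arctan2(vy,vx)),np.array([x,y])
def tool():
    o=get_obs(); return o,Ro.from_euler('xyz',o['eef_rot']).as_matrix()
E
python3 - <<'E'
from h import *
S=np.load('pics/scene0.npy');D=np.load('pics/side0.npy')
print('foot face',line(reg(S,358,410,234,247,.012,.05)))
print('fin face',line(reg(S,341,353,265,280,.018,.048)))
print('chan side img',)
for nm,P,b in(('S',S,(336,378,165,202)),('D',D,(358,436,255,285))):
    Q=reg(P,*b,.056,.063)*1000
    a=np.radians(15.5);c,s=np.cos(a),np.sin(a)
    q=np.c_[Q[:,0]*c+Q[:,1]*s,-Q[:,0]*s+Q[:,1]*c]
    for lo in range(370,490,20):
        k=q[(q[:,0]>lo)&(q[:,0]<lo+20)]; k=k[abs(k[:,1]-np.median(k[:,1]))<20] if len(k) else k
        if len(k)>5: print(nm,lo,np.round(np.percentile(k[:,1],[3,50,97]),1),len(k))
o,R=tool(); print(np.round(R,3))
E
```

```text
foot face (np.float32(-74.34913), array([549.7381 , 126.82323], dtype=float32))
fin face (np.float32(-74.67019), array([628.6059  ,  58.943913], dtype=float32))
chan side img
S 370 [-42.2 -28.  -13.7] 86
S 390 [-42.  -28.1 -12.6] 96
S 410 [-41.9 -27.8 -13.2] 94
S 430 [-41.7 -27.8 -12.5] 100
S 450 [-41.6 -27.  -13.1] 117
S 470 [-42.3 -31.  -16.4] 7
D 370 [-40.4 -24.3 -12.1] 129
D 390 [-41.8 -26.2 -12.2] 131
D 410 [-41.6 -23.7 -11.4] 133
D 430 [-40.9 -25.7  -9.9] 138
D 450 [-41.3 -25.1 -11.4] 116
[[-0.     0.399 -0.917]
 [ 0.001 -0.917 -0.399]
 [-1.    -0.001 -0.   ]]
```

```bash
cat > go.py <<'E'
# prints the shift in tool axes to a stand-frame-rotated target (x',y',z mm), yaw 15.5
import sys; from h import *
a=np.radians(15.5);c,s=np.cos(a),np.sin(a)
o,R=tool(); p=o['ee_pos']*1000
print('now x\'y\'z',np.round([p[0]*c+p[1]*s,-p[0]*s+p[1]*c,p[2]],1),'t',round(o['time_s'],2),'F',np.round(o['force'],1),'w',round(o['grip_width']*1000,1),'q',np.round(o['qpos'],2))
if len(sys.argv)>3:
    x,y,z=map(float,sys.argv[1:4]); d=R.T@(np.array([x*c-y*s,x*s+y*c,z])-p)
    ang=np.arctan2(R[1,1],R[0,1]); e=(ang-(a-np.pi/2)+np.pi/2)%np.pi-np.pi/2
    print('shift',np.round(d,1),'spin',round(e,3))
E
python3 -m handwheel '[[[0,-452,-529],0,-1],[[0,-452,-529],0,-1],[[0,-452,-529],0,-1],[[0,-452,-529],0,-1],[[0,-452,-529],0,-1]]' 10
python3 go.py 538 -23.3 160
```

```text
time_s: 0.6
ee_pos: [0.3293, -0.2775, 0.2193]
eef_rot: [-1.619, 1.57, 1.933]
force: [1.3, -0.4, 0.5]
grip_width: 0.0941
now x'y'z [ 243.1 -355.4  219.3] t 0.6 F [ 1.3 -0.4  0.5] w 94.1 q [-0.79  0.03  1.84  0.    1.28  0.37]
shift [  59.7 -287.7 -338.3] spin 0.14
```

```bash
python3 -m handwheel '[[[0,-288,-338],0,-1],[[0,-288,-338],0,-1],[[0,-288,-338],0,-1],[[0,-288,-338],0,-1],[[0,-288,-338],0,-1]]'
python3 -m handwheel '[[[0,-135,-158],0,-1],[[0,-135,-158],0,-1],[[0,-135,-158],0,-1],[[0,-135,-158],0,-1],[[0,-135,-158],0,-1]]' >/dev/null
python3 go.py 538 -23.3 160
```

```text
time_s: 1.1
ee_pos: [0.4389, -0.0526, 0.2196]
eef_rot: [-1.671, 1.57, 1.881]
force: [0.9, -0.6, 0.7]
grip_width: 0.0936
now x'y'z [548.2  -8.8 218.9] t 1.6 F [-0.3 -0.5  0. ] w 93.9 q [0.19 0.3  1.53 0.   1.32 1.34]
shift [58.9 13.  12.1] spin 0.143
```

```bash
python3 -m handwheel '[[[59,13,12],0.143,-0.79],[[59,13,12],0.143,-0.79],[[59,13,12],0.143,-0.79],[[59,13,12],0.143,-0.79],[[59,13,12],0.143,-0.79]]'
python3 go.py 538 -23.3 110
python3 - <<'E'
from h import *
for n in("wrist","scene"): cv2.imwrite(f"pics/{n}1.png",camera(n)[0])
E
```

```text
time_s: 2.1
ee_pos: [0.5255, 0.1213, 0.1618]
eef_rot: [-2.514, 1.569, 0.9]
force: [-0.3, -0.1, -0.1]
grip_width: 0.0841
now x'y'z [538.9 -23.5 161.8] t 2.1 F [-0.3 -0.1 -0.1] w 84.1 q [0.16 0.33 1.62 0.   1.19 1.46]
shift [51.8 -0.2  1. ] spin 0.002
```

View pics/wrist1.png

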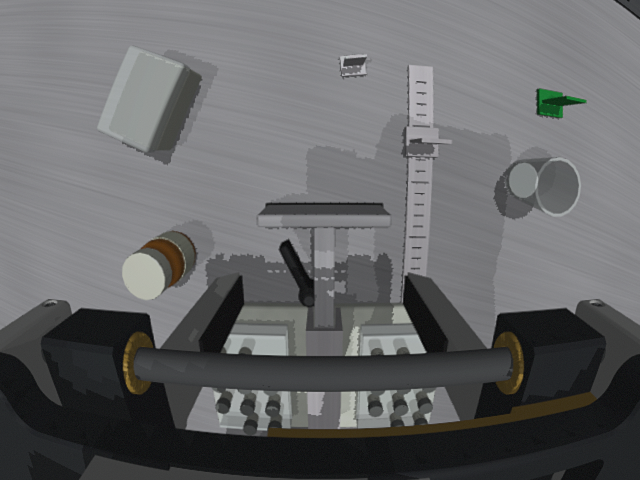

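The wrist view shows the bar (325,275) between the fingers (240 and 407). The lever (292,270) is open but inside the left finger, and the foot (325,215) is ahead. I descend now, staying a few mm further back from the foot.

```bash
python3 -m handwheel '[[[40,0,5],0,-0.79],[[75,0,5],0,-0.79],[[100,0,5],0,-0.79],[[127,0,5],0,-0.79],[[127,0,5],0,-0.79]]'
python3 go.py 540 -23.3 35
```

```text
time_s: 2.7
ee_pos: [0.5192, 0.1201, 0.032]
eef_rot: [-0.543, 1.567, 2.87]
force: [-0.4, -0.9, 0.5]
grip_width: 0.084
now x'y'z [532.4 -23.1  32. ] t 2.7 F [-0.4 -0.9  0.5] w 84.0 q [0.16 0.5  1.73 0.   0.92 1.46]
shift [-3.   0.2 -7.6] spin 0.002
```

```bash
python3 -m handwheel '[[[-2,0,-14],0,-0.79],[[-3,0,-28],0,-0.79],[[-3,0,-42],0,-0.79],[[-3,0,-56],0,-0.79],[[-3,0,-66],0,-0.79]]'
python3 -m handwheel '[[[0,0,0],0,-0.79],[[0,0,0],0,-0.79],[[0,0,0],0,-0.79],[[0,0,0],0,-0.79],[[0,0,0],0,-0.79]]'
python3 go.py 604 -23.3 35
python3 - <<'E'
from h import *
a=np.radians(15.5);c,s=np.cos(a),np.sin(a)
for n in("scene","side"):
    im,P=pts(n); cv2.imwrite(f"pics/{n}2.png",im); np.save(f"pics/{n}2.npy",P)
im=cv2.imread('pics/scene2.png')[170:330,300:460]; im2=cv2.imread('pics/side2.png')[200:340,220:380]
cv2.imwrite('pics/c2.png',np.hstack([cv2.resize(im,(400,400),interpolation=2),cv2.resize(im2,(400,400),interpolation=2)]))
E
```

```text
time_s: 3.2
ee_pos: [0.5835, 0.138, 0.0365]
eef_rot: [-0.554, 1.567, 2.86]
force: [-4.4, -1.4, 0.8]
grip_width: 0.084
time_s: 3.7
ee_pos: [0.5834, 0.1379, 0.0369]
eef_rot: [-0.594, 1.567, 2.82]
force: [-3.6, -0.5, 2.5]
grip_width: 0.0839
now x'y'z [599.1 -23.   36.9] t 3.7 F [-3.6 -0.5  2.5] w 83.9 q [0.17 0.61 1.53 0.   1.01 1.47]
shift [ 1.9  0.3 -4.9] spin 0.002
```

View pics/c2.png

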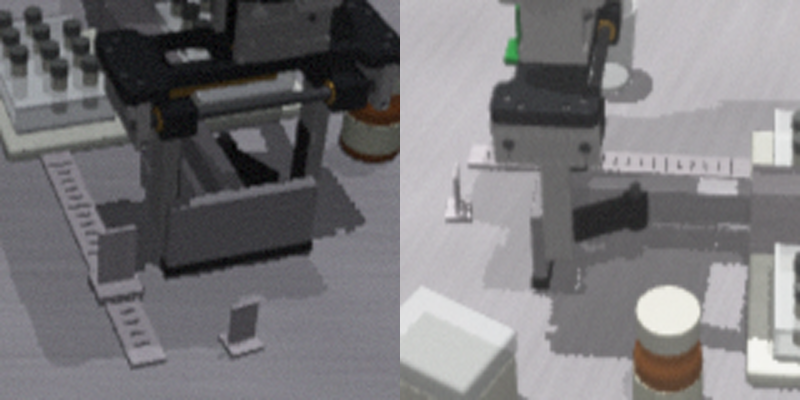

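Both fingers now push the foot, seen at (240,225) in the left half of the crop. The lever is still open with its tip beside the finger, and the fin is at (115,260). Next I measure foot against fin.

```bash
cat > m.py <<'E'
import sys; from h import *
a=np.radians(15.5);c,s=np.cos(a),np.sin(a)
def xp(P,u0,u1,v0,v1,z0,z1):
    Q=reg(P,u0,u1,v0,v1,z0,z1)*1000; x=Q[:,0]*c+Q[:,1]*s; y=-Q[:,0]*s+Q[:,1]*c; return x,y
P=np.load(sys.argv[1]); b=list(map(int,sys.argv[2:10]))
f,fy=xp(P,*b[:4],.012,.052); m,my=xp(P,*b[4:],.018,.048)
print('foot face',np.round(np.percentile(f,[10,50,90]),1),len(f),'fin face',np.round(np.percentile(m,[10,50,90]),1),len(m))
print('to go',round(np.median(m)-1.5-(np.median(f)-5),1))
E
python3 m.py pics/scene2.npy 370 420 258 270 340 353 266 280; python3 m.py pics/scene0.npy 358 410 234 247 340 353 266 280
```

```text
foot face [617.6 618.7 620.1] 583 fin face [620.  621.4 622.6] 174
to go 6.1
foot face [562.2 563.7 565.1] 624 fin face [620.2 621.5 622.7] 177
to go 61.3
```

```bash
python3 -m handwheel '[[[0,0,-2],0,-0.79],[[0,0,-4],0,-0.79],[[1,0,-6],0,-0.79],[[1,0,-6],0,-0.79],[[1,0,-6],0,-0.79]]'
python3 go.py 605.2 -23.3 35
python3 - <<'E'
from h import *
for n in("scene","side"):
    im,P=pts(n); cv2.imwrite(f"pics/{n}3.png",im); np.save(f"pics/{n}3.npy",P)
E
python3 m.py pics/scene3.npy 372 420 261 272 340 353 266 280
```

```text
time_s: 4.3
ee_pos: [0.5892, 0.1395, 0.0356]
eef_rot: [-0.548, 1.567, 2.866]
force: [-3.2, -1.1, 0.3]
grip_width: 0.0839
now x'y'z [605.1 -23.   35.6] t 4.3 F [-3.2 -1.1  0.3] w 83.9 q [0.17 0.63 1.51 0.   1.01 1.47]
shift [ 0.6  0.3 -0.1] spin 0.002
foot face [623.5 624.7 626. ] 521 fin face [620.1 621.4 622.5] 175
to go 0.2
```

At the mark (0.2 mm). Now I close in stages while holding this pose.

```bash
python3 -m handwheel '[[[0,0,0],0,-0.5],[[0,0,0],0,-0.2],[[0,0,0],0,0.0],[[0,0,0],0,0.2],[[0,0,0],0,0.3]]' 15
python3 go.py 605.2 -23.3 35
python3 -m handwheel '[[[0,0,0],0,0.35],[[0,0,0],0,0.42],[[0,0,0],0,0.48],[[0,0,0],0,0.6],[[0,0,0],0,0.8]]' 15
python3 go.py 605.2 -23.3 35
```

```text
time_s: 4.9
ee_pos: [0.5882, 0.1422, 0.0353]
eef_rot: [-1.012, 1.564, 2.403]
force: [-8.5, 17.7, -0.4]
grip_width: 0.0569
now x'y'z [604.8 -20.1  35.3] t 4.9 F [-8.5 17.7 -0.4] w 56.9 q [0.17 0.63 1.51 0.01 1.01 1.47]
shift [ 0.3  3.2 -0.4] spin 0.002
time_s: 5.4
ee_pos: [0.5873, 0.1452, 0.0352]
eef_rot: [-1.207, 1.56, 2.208]
force: [-7.8, 19.9, 1.1]
grip_width: 0.0502
now x'y'z [604.8 -17.   35.2] t 5.4 F [-7.8 19.9  1.1] w 50.2 q [0.18 0.63 1.51 0.01 1.01 1.47]
shift [ 0.1  6.3 -0.4] spin 0.003
```

The +y finger is stopped 35 mm from the bar with 20 N sideways, so the lever isn't yielding. I take a look.

Run:
```python
from h import *
im=cv2.imread('pics/x.png')
w=camera("wrist")[0]; s=camera("side")[0]
cv2.imwrite('pics/c4.png',np.hstack([cv2.resize(w[160:340,230:430],(440,400),interpolation=2),cv2.resize(s[230:320,250:340],(360,400),interpolation=2)]))
```

```text
[ WARN:0@0.015] global loadsave.cpp:275 findDecoder imread_('pics/x.png'): can't open/read file: check file path/integrity
```

View pics/c4.png

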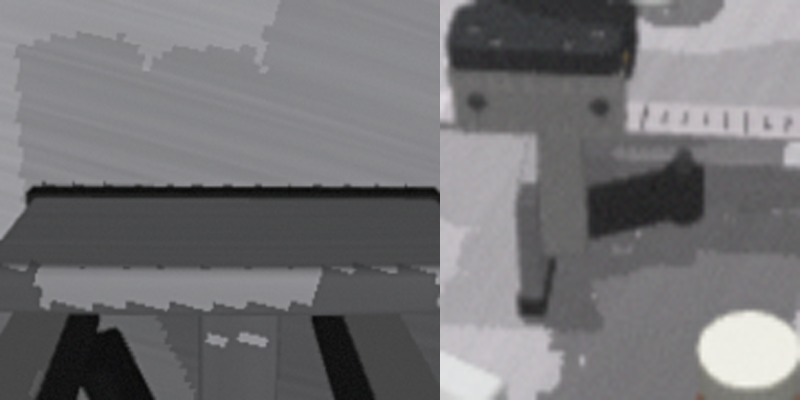

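The side half of the crop shows the finger (560,200) pressing on the tip end of the still-open lever (640,195), so it is wedged there. I reopen and tilt the tool about 0.18 rad, so the -y finger keeps holding the foot while the +y finger sits further back along the lever.

```bash
python3 -m handwheel '[[[0,0,0],0,-0.79],[[0,6,0],0,-0.79],[[0,6,0],0,-0.79],[[0,6,4.6],-0.09,-0.79],[[0,6,9.3],-0.18,-0.79]]' 15
python3 -m handwheel '[[[0,0,0],0,-0.79],[[0,0,0],0,-0.79],[[0,0,0],0,-0.79],[[0,0,0],0,-0.79],[[0,0,0],0,-0.79]]' >/dev/null
python3 go.py 596 -23.3 35
python3 - <<'E'
from h import *
for n in("scene","side"):
    im,P=pts(n); cv2.imwrite(f"pics/{n}5.png",im); np.save(f"pics/{n}5.npy",P)
E
python3 m.py pics/scene5.npy 372 420 261 272 340 353 266 280
```

```text
time_s: 6.0
ee_pos: [0.5797, 0.137, 0.035]
eef_rot: [-1.366, 1.56, 2.233]
force: [-1.7, -3.4, -1.0]
grip_width: 0.0835
now x'y'z [595.3 -22.8  35. ] t 6.5 F [-4.7  1.4 -0.1] w 84.2 q [0.17 0.61 1.54 0.01 1.   1.27]
shift [-0.   0.6 -0.6] spin 0.185
foot face [623.1 624.4 625.8] 522 fin face [620.  621.4 622.9] 176
to go 0.5
```

```bash
python3 -m handwheel '[[[0,0,-0.7],0,-0.65],[[0,0,-1.2],0,-0.55],[[0,0.4,-1.8],0,-0.45],[[0,0.5,-2.3],0,-0.35],[[0,0.5,-2.6],0,-0.28]]' 10
python3 go.py 598 -23.3 35
python3 -m handwheel '[[[0,0,-0.3],0,-0.22],[[0,0,-0.7],0,-0.15],[[0,0.2,-1.0],0,-0.08],[[0,0.2,-1.3],0,-0.02],[[0,0.2,-1.5],0,0.02]]' 10
python3 go.py 600 -23.3 35
```

```text
time_s: 7.1
ee_pos: [0.5824, 0.1378, 0.035]
eef_rot: [-1.389, 1.56, 2.208]
force: [-3.8, -2.5, 0.3]
grip_width: 0.0608
now x'y'z [598.  -22.9  35. ] t 7.1 F [-3.8 -2.5  0.3] w 60.8 q [0.17 0.61 1.53 0.01 1.   1.28]
shift [0.  0.4 0.1] spin 0.185
time_s: 7.6
ee_pos: [0.5838, 0.1383, 0.035]
eef_rot: [-1.381, 1.56, 2.217]
force: [-4.0, -2.1, 0.5]
grip_width: 0.0462
now x'y'z [599.5 -22.8  35. ] t 7.6 F [-4.  -2.1  0.5] w 46.2 q [0.17 0.62 1.52 0.01 1.01 1.28]
shift [-0.   0.6 -0.3] spin 0.186
```

```bash
python3 -m handwheel '[[[0,0.1,-0.3],0,0.08],[[0,0.5,-1.9],0.06,0.12],[[0,1,-3.8],0.12,0.15],[[0,1.6,-5.7],0.186,0.15],[[0,1.6,-5.7],0.186,0.15]]' 10
python3 go.py 605.3 -23.3 35
python3 - <<'E'
from h import *
for n in("scene","side"):
    im,P=pts(n); cv2.imwrite(f"pics/{n}6.png",im); np.save(f"pics/{n}6.npy",P)
E
python3 m.py pics/scene6.npy 372 420 261 272 340 353 266 280
```

```text
time_s: 8.1
ee_pos: [0.5897, 0.1399, 0.0349]
eef_rot: [-1.224, 1.559, 2.187]
force: [-3.4, 2.2, 0.7]
grip_width: 0.0398
now x'y'z [605.6 -22.8  34.9] t 8.1 F [-3.4  2.2  0.7] w 39.8 q [0.17 0.63 1.5  0.01 1.01 1.46]
shift [-0.1  0.5  0.3] spin -0.001
foot face [624.1 625.5 626.7] 525 fin face [620.2 621.5 622.7] 172
to go -0.5
```

```bash
python3 -m handwheel '[[[0,0.4,0.4],0,0.25],[[0,0.4,0.4],0,0.35],[[0,0.4,0.4],0,0.45],[[0,0.4,0.4],0,0.6],[[0,0.4,0.4],0,1]]' 15
python3 go.py 605.2 -23.3 35
```

```text
time_s: 8.7
ee_pos: [0.5885, 0.1418, 0.0349]
eef_rot: [-1.293, 1.556, 2.122]
force: [-8.7, 18.0, 1.3]
grip_width: 0.0228
now x'y'z [605.  -20.6  34.9] t 8.7 F [-8.7 18.   1.3] w 22.8 q [0.17 0.63 1.51 0.02 1.01 1.46]
shift [-0.1  2.7 -0.2] spin 0.003
```

```bash
python3 -m handwheel '[[[0,0,0],0,1],[[0,0,0],0,1],[[0,0,0],0,1],[[0,0,0],0,1],[[0,0,0],0,1]]' 25
python3 go.py 605.2 -21 35
```

```text
time_s: 9.2
ee_pos: [0.5884, 0.1419, 0.0349]
eef_rot: [-1.296, 1.555, 2.119]
force: [-4.4, 3.8, -0.0]
grip_width: 0.0229
now x'y'z [605.  -20.5  34.9] t 9.2 F [-4.4  3.8 -0. ] w 22.9 q [0.17 0.63 1.51 0.02 1.01 1.46]
shift [-0.1  0.5 -0.2] spin 0.003
```

```bash
python3 -m handwheel '[[[0,0,0],0,1],[[0,0,0],0,1],[[0,0,0],0,1],[[0,0,0],0,1],[[0,0,0],0,1]]' 40
python3 go.py 605.2 -21 35
python3 - <<'E'
from h import *
for n in("scene","side"):
    im,P=pts(n); cv2.imwrite(f"pics/{n}7.png",im); np.save(f"pics/{n}7.npy",P)
im=cv2.imread('pics/scene7.png')[170:330,300:460]; im2=cv2.imread('pics/side7.png')[230:320,250:340]
cv2.imwrite('pics/c7.png',np.hstack([cv2.resize(im,(400,400),interpolation=2),cv2.resize(im2,(400,400),interpolation=2)]))
E
python3 m.py pics/scene7.npy 372 420 261 272 340 353 266 280
```

```text
time_s: 9.7
ee_pos: [0.5885, 0.1417, 0.035]
eef_rot: [-1.296, 1.556, 2.119]
force: [-3.5, -2.5, 0.1]
grip_width: 0.0223
now x'y'z [605.  -20.7  35. ] t 9.7 F [-3.5 -2.5  0.1] w 22.3 q [0.17 0.63 1.51 0.02 1.01 1.46]
shift [-0.1  0.3 -0.2] spin 0.003
foot face [623.3 624.7 625.9] 521 fin face [620.3 621.5 622.6] 174
to go 0.2
```

View pics/c7.png

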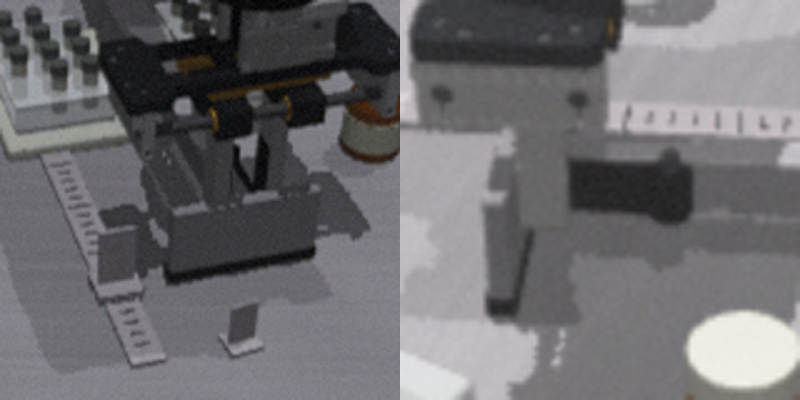

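The last crop shows the lever (630,185) lying flat along the bar and pinched by the finger. The foot is in line with the fin (0.2 mm) and the jaws are at 22 mm. Handing in while still holding.

```bash
python3 -c "
from station import *
hand_in(); o=get_obs(); print(o['time_s'],o['ee_pos'],o['force'],o['grip_width'])"
```

```text
the job is handed in; nothing more can be done
the job is handed in; nothing more can be done
```

The leg is out at the mark and the cam lever is shut. I handed in at about 9.8 s with the gripper still pinching bar and lever at 40 N and pressing on the foot.

- **First squeeze jammed:** the finger wedged on the lever's tip, with about 20 N of sideways force. I opened the jaws and tilted the tool about 0.18 rad so one finger kept the leg at the mark. I then closed the lever from further back, straightened the tool and squeezed it shut. The measured foot-to-fin offset stayed within 0.5 mm from the retry onwards; I took no measurement during the jam itself.
- **Leg position:** in the last check the foot's centre was about 0.2 mm short of the fin, from the scene camera's depth only. I did not cross-check it in the side view.
- **Lever:** it looked flat along the bar in the side view. The jaw reading was 22.3 mm against a nominal 24 mm for bar plus shut lever, so it disagrees by 1.7 mm. I put that down to compression or calibration, not an open lever.
- **Forces and bystanders:** the residual force on the tool was about 4 N. The jar, tip box and beaker were not touched as far as the pictures and forces showed, though I did not measure their positions again.
- **After hand-in:** the station gave no further readings, so I have none from the second after it.

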